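Load the laser-marking plate with a mixed batch at one focus height

ROBOT

A 6-joint arm with a two-finger parallel gripper is mounted at the origin on the work surface. World frame = base frame: x ahead of the robot, y to its left, z up, the work surface at z = 0. Lengths are in m, angles in rad, forces in N, time in s.
With the tool pointing down it reaches from about 0.275 to 0.725 m from the base axis. Payload 15.9 kg.
Tool frame: the origin (TCP) lies at the centre of the arm's flange, where the gripper is bolted on; the fingertips stand 173 mm ahead of it and the grasp point (between the pads) lies 155 mm ahead of it; z points along the fingers, y is the line along which they close (so a half turn about z gives the same grasp; the last joint's range is limited). The gripper opens to 85 mm and grips with 20 to 120 N. Pads are 22 mm wide; open, the fingers measure 114 mm over their backs; the gripper's body (76 mm by 85 mm) begins 54 mm behind the grasp point. The pads swing forward as they close: fully open they stand 13 mm farther back than shut.
Start: joints at [-1.114, 0.213, -0.034, 1.323, 0, 1.571], TCP at [0.221, -0.449, 0.405] pointing down, gripper open.
Joint ranges: [-2.98, 2.98], [-0.74, 1.72], [-1.14, 1.35], [-2.1, 2.04], [-1.57, 1.44], [-3.14, 3.14]. Speed limits (rad/s): [1.89, 1.89, 2.39, 2.57, 3.14, 3.14].

INTERFACE

Orientations are given as a unit quaternion [x, y, z, w].
In Python, from bench import bot, cams, workorder gives the robot as it stands.
- The arm moves only by the tool drive_tool, never from a script. Its argument "deltas" is a list that holds one entry, the list of rows, each a list of 7 numbers: the finger opening in mm, from 0 to 85.4, then the shift along the world's x, y, z as a fraction of full scale, then the turn, a rotation vector about the world's x, y, z as a fraction of full scale. In form: [[[hand, tx, ty, tz, wx, wy, wz], ...]]. A call has 1 to 5 rows; each row shifts and turns the commanded pose from where the row before left it; what a row does not reach is not made up. Full scale, the value 1, is 25 cm for a shift and 360 degrees for a turn. A row lasts 1/8 s, in which the tool goes at most 62.5 mm and 10.7 degrees, less where a joint would pass 70% of its speed; a pose out of reach is approached as far as the arm can. A call with a number of a shift or a turn outside -1 to 1 is refused whole. A call with a gripper value outside its range is refused whole. The fingers move at their own pace and stop on an object; "newtons" is the grip in N (left out, the last holds). Time passes only in rows, so rows that do not move let the fingers close. It gives the time, the measured TCP pose, the force, the opening and the grip force at its end, in the units of the state.
- bot.sense(): the state, without advancing time (a new reading comes with each control period).
- cams.capture(name): name is "scene" or "side" or "wrist"; returns a dict with "frame" (420x560x3 uint8, red, green, blue), "intrinsics" (3x3 intrinsics, pixels), "k1" (the pictures are not rectified: a ray, as slopes to the right and down, at radius r is drawn at 1 + k1 r^2 times it, then the intrinsics apply), "rvec" (rotation vector, rad) and "tvec" (3), from world to camera coordinates, as OpenCV has them. Camera axes: x right, y down, z forward; pixel columns grow to the right and rows downward; lengths in m; the calibration is good to about 2 mm. A picture is of the moment at which its call begins. There is no depth.
- workorder.finish_job(): hands the job in; it is judged then, once.
The state is a dict: "t": time; "q": joint angles; "qvel": joint speeds; "joint_efforts": joint torques, N m; "eef_pos": TCP position; "eef_rot": TCP orientation; "contact_force": force on the tool from outside, world axes, zero at the start; "torque": the same for the moment, N m; "gripper_width": finger opening in m; "gripper_force": force on a finger pad.
Only numpy, scipy, OpenCV 4.12 (cv2) and the standard library are available. Lean on these libraries where they do the work, as an engineer would, in place of code of your own. Each camera call takes 0.05 s, during which the arm holds its last target. There are 200 camera calls.

TASK

Load the drilled plate for the laser marker with one straight row along its long centre line, beginning at whichever end carries the low stop bar: the ported block right beside the stop bar (no more than about a finger's width from it), then the flanged hub, then the bearing, with about 25 mm clear between neighbours where they stand on the plate. The laser has a single focus height, so the hub stands directly on the plate, and the block and the bearing each stand in the middle of whichever spacer brings their top face level with the top of the hub. Set everything flat, upright and square to the plate, with the long sides of the block and of the oblong spacer running along the row, and leave the mouse, the caliper and the pen box where they are.

Things in the scene. Friction and masses are not known exactly. Their poses are not given: they have to be found in the camera images.
- plate: drilled aluminium loading plate screwed to the bench: 140 mm (its x) by 340 mm (its y, the long centre line) by 12 mm thick, with a grid of small 6 mm holes. Origin: centre of its underside (which lies at bench height), so its top is at 12 mm. It does not move during the job.
- end_stop: dark steel stop bar screwed across one end of the plate, its +y or its -y end: 80 mm along the plate's x, 12 mm along its y, 10 mm high (13 mm over two screw heads). Origin: centre of its underside, on the plate's centre line, 155 mm from the plate's centre. At the other end (155 mm off) is a round black lifting knob instead, 28 mm diameter, 30 mm high.
- hub: steel flanged hub, 40 mm tall: round foot flange 64 mm diameter and 10 mm thick with four small holes, and above it a round boss 36 mm diameter up to the top with a dark bore. z along its axis, up. Origin: centre of its underside. About 0.4 kg. Pick it by the boss.
- block: aluminium ported valve block, 40 mm (its x) by 60 mm (its y) by 28 mm high, with dark port holes in its sides and four small holes in its top. Origin: centre of its underside. About 0.17 kg.
- bearing: ball bearing lying flat, a steel ring with a black seal: outer diameter 52 mm, bore 25 mm, 15 mm high. z along its axis, up. Origin: centre of its underside. About 0.13 kg. Pick it by the outside.
- spacer_low: low oblong spacer, dark ground steel, 50 mm (its x) by 70 mm (its y) by 12 mm high, with two holes in its top. Origin: centre of its underside. About 0.3 kg.
- spacer_high: high square spacer, bright steel, 60 mm by 60 mm by 25 mm high, with nine holes in its top. Origin: centre of its underside. About 0.55 kg.
- mouse: black computer mouse, 105 (its x) by 62 by 34 mm high, loose on the bench beyond the work. Origin: centre of its underside. Not to be disturbed.
- caliper: steel caliper with a black display housing lying on the bench, 235 mm long (its x) and about 60 mm wide at the jaws, 12 mm high. Origin: middle of its beam, at bench height. Not to be disturbed.
- pen_box: open black plastic box with pens, 75 (its x) by 190 (its y) by 48 mm high, pens reach about 55 mm, loose on the bench beyond the work. Origin: centre of its underside. Not to be disturbed.
There are look-alikes about, which are no part of the job. Of the things that look like the block, the smallest one is meant.

How it is judged:
At the end, for the whole second after the job is handed in: Spacers and hub on the plate within 13 mm of its centre line; low spacer up to 15 mm off the stop; gaps 25 mm +-12. Block on low spacer, bearing on high, each within 10 mm of its middle. Block and spacers within 0.2 rad of square, long sides along the row. Upright, at rest, released (z of hub in the frame of plate between 0.009 and 0.015 m and x of hub in the frame of plate between -0.013 and 0.013 m and z of spacer_low in the frame of plate between 0.009 and 0.015 m and x of spacer_low in the frame of plate between -0.013 and 0.013 m and z of spacer_high in the frame of plate between 0.009 and 0.015 m and x of spacer_high in the frame of plate between -0.013 and 0.013 m and horizontal distance between spacer_low and end_stop below 0.058 m and horizontal distance between hub and spacer_low between 0.079 and 0.105 m and horizontal distance between spacer_high and hub between 0.074 and 0.1 m and z of block in the frame of spacer_low between 0.009 and 0.015 m and horizontal distance between block and spacer_low below 0.01 m and z of bearing in the frame of spacer_high between 0.022 and 0.028 m and horizontal distance between bearing and spacer_high below 0.01 m and angle between the y axis of each of block, spacer_low and the y axis of plate, either way round below 0.2 rad and (angle between the x axis of spacer_high and the x axis of plate, either way round below 0.2 rad or angle between the x axis of spacer_high and the y axis of plate, either way round below 0.2 rad) and angle between each of hub, spacer_low, spacer_high, block, bearing's own z axis and vertical below 0.06 rad and linear speed of each of hub, spacer_low, spacer_high, block, bearing below 0.01 m/s); the robot touches nothing.
It fails at once if the mouse is pushed more than 15 mm from its place (distance of mouse from where it was at the start of the episode above 0.015 m).
It fails at once if the caliper is pushed more than 15 mm from its place (distance of caliper from where it was at the start of the episode above 0.015 m).
It fails at once if the pen box is pushed more than 15 mm from its place (distance of pen_box from where it was at the start of the episode above 0.015 m).
It also fails if it takes over 120 s, if anything falls off the work surface, if the arm or the gripper's body presses on something with over 40 N, if the wrist force passes 120 N, or if a joint passes its speed limit or range.

## Working session

There is one attempt and no reset: what is moved stays moved. The work goes in short steps, Python scripts to look and compute and a tool call to move; the robot and the scene stay as the last step left them, time stands still between calls to the robot, and variables do not carry over. Pictures are saved under pics/ and viewed, at most 14 in all, crops included, and the job is handed in when it is done.

Besides the shell and the picture viewer there is one more tool, called by a JSON object that holds its "fn" and its "kwargs", one argument or row to a line. drive_tool: Moves the arm, as the interface text tells. Shift numbers are shares of 25 cm and turn numbers shares of 360 degrees, none past 1 either way. Its arguments: {"type":"object","properties":{"deltas":{"type":"array"},"newtons":{"type":"number"}},"required":["deltas"]}

```bash
mkdir -p pics; cat > h.py <<'E'
import numpy as np, cv2
from bench import bot, cams, workorder
def cap(n,f=None):
    c=cams.capture(n)
    if f: cv2.imwrite('pics/'+f,cv2.cvtColor(c['frame'],cv2.COLOR_RGB2BGR))
    return c
def save(c): return {k:np.array(c[k]).tolist() for k in('intrinsics','k1','rvec','tvec')}
def proj(c,P):
    R,_=cv2.Rodrigues(np.array(c['rvec'],float)); p=np.atleast_2d(P)@R.T+np.array(c['tvec']).ravel()
    s=p[:,:2]/p[:,2:]; s=s*(1+c['k1']*(s**2).sum(1,keepdims=True)); K=np.array(c['intrinsics'])
    return s@K[:2,:2].T+K[:2,2]
def ray(c,uv,z):
    K=np.array(c['intrinsics']); R,_=cv2.Rodrigues(np.array(c['rvec'],float)); t=np.array(c['tvec']).ravel()
    u=cv2.undistortPoints(np.array(uv,float).reshape(-1,1,2),K,np.array([c['k1'],0,0,0,0.]))[:,0]
    d=np.c_[u,np.ones(len(u))]@R; o=-R.T@t
    z=np.broadcast_to(z,len(d)); return o+d*((z-o[2])/d[:,2])[:,None]
E
python3 - <<'E'
from h import *
import json
D={}
for n in('scene','side','wrist'):
    c=cap(n,n+'0.png'); D[n]=save(c)
    R,_=cv2.Rodrigues(np.array(c['rvec'],float)); print(n,-R.T@np.array(c['tvec']).ravel(),R[2],c['k1'])
json.dump(D,open('cam0.json','w'))
b=cv2.imread('pics/scene0.png');print(b.shape)
print(bot.sense())
E
```

```text
scene [ 1.39220135 -0.65288099  0.7803425 ] [-0.66307953  0.48794154 -0.56766063] -0.10727043835009573
side [0.41807438 0.97837119 0.59988018] [ 0.09676169 -0.86311414 -0.49565225] -0.09473739206329063
wrist [ 0.28096929 -0.41988469  0.37357961] [-0.23830288 -0.11665193 -0.96415977] -0.05982312276490545
(420, 560, 3)
{'t': 0.15, 'q': array([-1.11402327e+00,  2.13273187e-01, -3.48872298e-02,  1.32351364e+00,
        3.69781864e-06,  1.57084352e+00]), 'qvel': array([ 0.00271982, -0.00149069,  0.00440275,  0.00030422, -0.00047923,
       -0.0002254 ]), 'joint_efforts': array([-9.33516785e-04, -6.86402893e+01,  4.87248158e+01,  1.30224487e-02,
       -4.39934570e-05,  3.26837812e-05]), 'eef_pos': array([ 0.2204788 , -0.44864064,  0.40432576]), 'eef_rot': array([ 9.74038210e-01,  2.26383242e-01, -9.75710583e-05, -4.27885640e-04]), 'contact_force': array([ 0.10140027, -0.90524803, -0.22781644]), 'torque': array([ 0.01845994, -0.01631722,  0.00673224]), 'gripper_force': 0.0, 'gripper_width': 0.08546191650705745}
```

View pics/scene0.png

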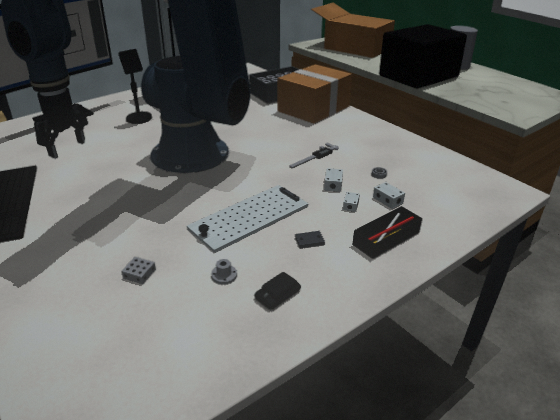

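View pics/side0.png

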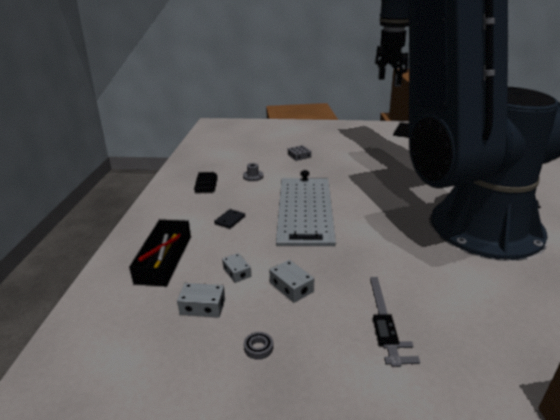

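Scene view: the plate has its knob at (204,230) and the stop bar at (290,192). The other parts are the hub (223,270), high spacer (138,269), low spacer (310,239) and bearing (379,172). Block candidates are (333,179), (389,194) and (351,201); the last looks smallest, so I'm confirming it in an enlarged crop.

```bash
python3 - <<'E'
import cv2
b=cv2.imread('pics/scene0.png');s=cv2.imread('pics/side0.png')
f=lambda i,x,y,w,h,k:cv2.convertScaleAbs(cv2.resize(i[y:y+h,x:x+w],None,fx=k,fy=k,interpolation=cv2.INTER_CUBIC),alpha=1.5)
cv2.imwrite('pics/c1.png',f(b,290,140,130,100,6))   # u=290+x/6
cv2.imwrite('pics/c2.png',f(b,110,180,210,110,3.8))
cv2.imwrite('pics/c3.png',f(s,170,140,180,225,2.66))
E
```

```text
(no output)
```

View pics/c1.png

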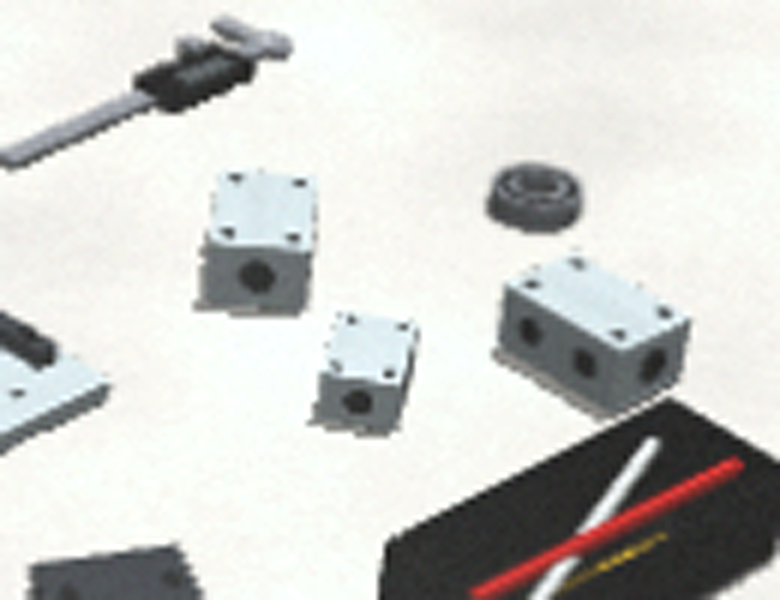

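View pics/c2.png

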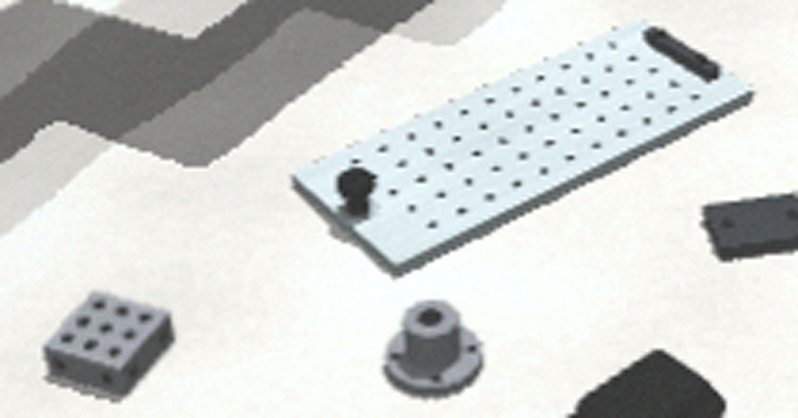

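View pics/c3.png

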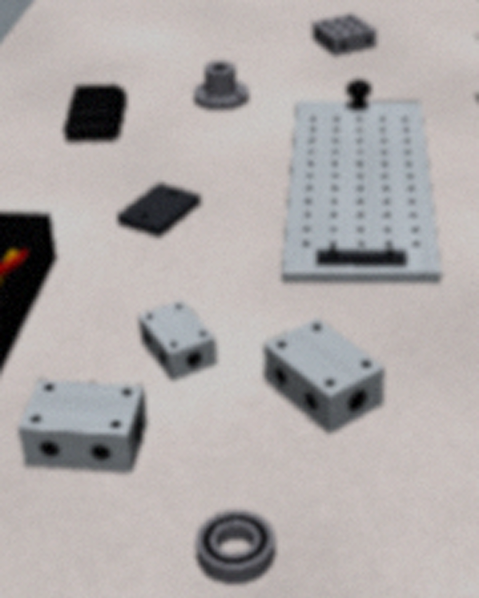

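The crops confirm it. The smallest ported block is at scene (351,201) / side (236,267), and the other two are clearly larger. Next I fit the poses from corner pixels in both views.

```bash
cat > fit.py <<'E'
from h import *
import json
from scipy.optimize import least_squares
D=json.load(open('cam0.json'))
F={'c1':('scene',290,140,6),'c2':('scene',110,180,3.8),'c3':('side',170,140,2.66)}
def px(f,p):
    n,x,y,k=F[f]; p=np.array(p,float); return n,np.array([x,y])+(p+.5)/k-.5
def rp(f,p,z): n,u=px(f,p); return ray(D[n],u,z)[:,:2]
B={'block':(.028,.04,.06,('c1',[(335,312),(418,326),(398,383),(319,374)]),('c3',[(138,319),(181,303),(217,345),(173,360)])),
'low':(.012,.05,.07,('c3',[(118,211),(159,183),(201,200),(158,231)]),None),
'high':(.025,.06,.06,('c2',[(95,292),(173,320),(127,362),(45,346)]),('c3',[(312,27),(350,15),(376,32),(338,43)])),
'plate':(.012,.14,.34,('c2',[(294,178),(645,24),(752,92),(397,268)]),('c3',[(282,274),(441,274),(425,102),(297,102)]))}
for n,(z,a,b,*vs) in B.items():
    for v in vs:
        if v is None: continue
        P=rp(v[0],v[1],z); c=P.mean(0); e=np.roll(P,-1,0)-P
        print(n,v[0],'c',c.round(4),'len',np.hypot(*e.T).round(4),'ang',np.degrees(np.arctan2(e[:,1],e[:,0])).round(1))
print('low c1',rp('c1',[(30,567),(180,543)],.012),'c2',rp('c2',[(704,206)],.012))
print('hub',rp('c2',[(429,316)],.04),rp('c3',[(219,69)],.04))
print('bearing',rp('c1',[(537,187)],.015),rp('c3',[(236,541)],.015))
print('stop top',rp('c2',[(683,52)],.022),rp('c3',[(361,256)],.022),'knob',rp('c2',[(356,180)],.04))
E
python3 fit.py
```

```text
block c1 c [0.5971 0.2258] len [0.0425 0.0548 0.0387 0.0591] ang [  34.9  -55.7 -139.   128.3]
block c3 c [0.596  0.2357] len [0.0395 0.0656 0.0376 0.0629] ang [-141.6  125.7   34.4  -52.6]
low c3 c [0.6547 0.0196] len [0.0628 0.0561 0.0661 0.0562] ang [-117.5  147.8   62.3  -35.6]
high c2 c [ 0.5031 -0.4091] len [0.0653 0.046  0.0592 0.0577] ang [  27.8  -64.4 -141.1  123.2]
high c3 c [ 0.5021 -0.3979] len [0.0623 0.0649 0.0583 0.0606] ang [-136.8  123.2   39.6  -53.6]
plate c2 c [ 0.4697 -0.0539] len [0.3379 0.1321 0.3357 0.1359] ang [  92.7    2.2  -86.6 -176.9]
plate c3 c [ 0.4633 -0.0487] len [0.1389 0.3402 0.1437 0.3413] ang [-176.   -87.5    3.6   93.3]
low c1 [[ 0.61905761 -0.00744949]
 [ 0.6464959   0.0588929 ]] c2 [[ 0.6187265  -0.00609318]]
hub [[ 0.63142039 -0.24266587]] [[ 0.63461982 -0.23711927]]
bearing [[0.52175039 0.43412714]] [[0.52035685 0.43905836]]
stop top [[0.46024205 0.09998295]] [[0.45575147 0.10811117]] knob [[ 0.47532161 -0.20712316]]
```

{"fn": "drive_tool", "kwargs": {
  "deltas": [
    [[85,0.18,0.07,0,0,0,0],[85,0.18,0.07,0,0,0,0],[85,0.18,0.07,0,0,0,0],[85,0.18,0.07,0,0,0,0],[85,0.18,0.07,0,0,0,0]]
  ]
}}

```text
t: 0.78
eef_pos: [0.4469, -0.3604, 0.4045]
eef_rot: [0.974, 0.226, -0.0, -0.0]
contact_force: [-0.4, -1.2, -0.3]
gripper_width: 0.0847
gripper_force: 0.0
```

{"fn": "drive_tool", "kwargs": {
  "deltas": [
    [[85,0.17,0.07,0,0,0,0],[85,0.17,0.07,0,0,0,0],[85,0,0,0,0,0,0],[85,0,0,0,0,0,0]]
  ]
}}

```text
t: 1.27
eef_pos: [0.5303, -0.3263, 0.4043]
eef_rot: [0.974, 0.227, -0.0, -0.0]
contact_force: [-0.3, -0.1, -0.1]
gripper_width: 0.0853
gripper_force: 0.0
```

```bash
cat > w.py <<'E'
from h import *
import json,sys
c=cap('wrist','w%s.png'%sys.argv[1]); json.dump(save(c),open('w%s.json'%sys.argv[1],'w')); print(np.array(c['intrinsics']).ravel().round(1))
E
python3 w.py A
```

```text
[291.5   0.  278.2   0.  291.5 208.9   0.    0.    1. ]
```

{"fn": "drive_tool", "kwargs": {
  "deltas": [
    [[85,-0.02,0.18,0,0,0,0],[85,-0.02,0.18,0,0,0,0],[85,-0.02,0.18,0,0,0,0],[85,-0.02,0.18,0,0,0,0],[85,-0.02,0.18,0,0,0,0]]
  ]
}}

```text
t: 1.95
eef_pos: [0.5043, -0.1007, 0.4051]
eef_rot: [0.974, 0.226, 0.0, 0.0]
contact_force: [0.2, 0.8, -0.1]
gripper_width: 0.0849
gripper_force: 0.0
```

{"fn": "drive_tool", "kwargs": {
  "deltas": [
    [[85,0,0.16,0,0,0,0],[85,0,0.16,0,0,0,0],[85,0,0,0,0,0,0],[85,0,0,0,0,0,0]]
  ]
}}

```text
t: 2.45
eef_pos: [0.5052, -0.022, 0.4049]
eef_rot: [0.974, 0.226, 0.0, 0.0]
contact_force: [-0.2, 0.1, -0.3]
gripper_width: 0.0853
gripper_force: 0.0
```

```bash
python3 w.py B
```

```text
[291.5   0.  278.2   0.  291.5 208.9   0.    0.    1. ]
```

{"fn": "drive_tool", "kwargs": {
  "deltas": [
    [[85,0.04,0.18,0,0,0,0],[85,0.04,0.18,0,0,0,0],[85,0.04,0.18,0,0,0,0],[85,0.04,0.18,0,0,0,0],[85,0.04,0.18,0,0,0,0]]
  ]
}}

```text
t: 3.12
eef_pos: [0.5561, 0.2039, 0.4047]
eef_rot: [0.974, 0.226, 0.0, 0.0]
contact_force: [1.6, -1.2, -0.6]
gripper_width: 0.0851
gripper_force: 0.0
```

{"fn": "drive_tool", "kwargs": {
  "deltas": [
    [[85,0.04,0.18,0,0,0,0],[85,0,0.18,0,0,0,0],[85,0,0.1,0,0,0,0],[85,0,0,0,0,0,0],[85,0,0,0,0,0,0]]
  ]
}}

```text
t: 3.75
eef_pos: [0.5739, 0.3019, 0.4047]
eef_rot: [0.971, 0.239, -0.002, -0.006]
contact_force: [0.1, -0.0, -0.2]
gripper_width: 0.0846
gripper_force: 0.0
```

```bash
python3 w.py C
```

```text
[291.5   0.  278.2   0.  291.5 208.9   0.    0.    1. ]
```

View pics/wA.png

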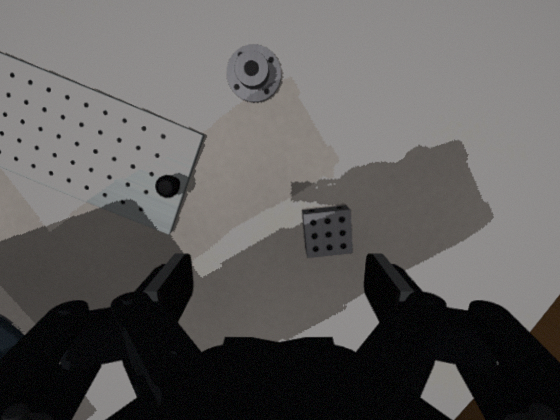

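View pics/wB.png

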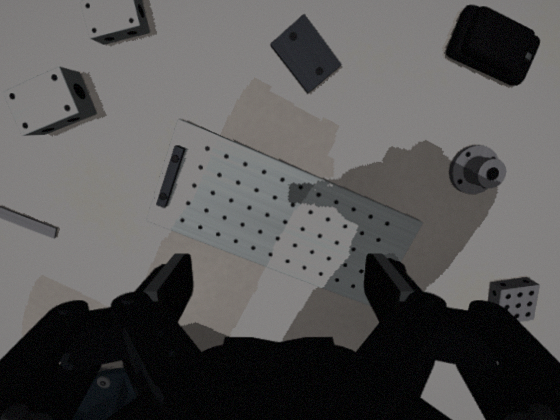

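View pics/wC.png

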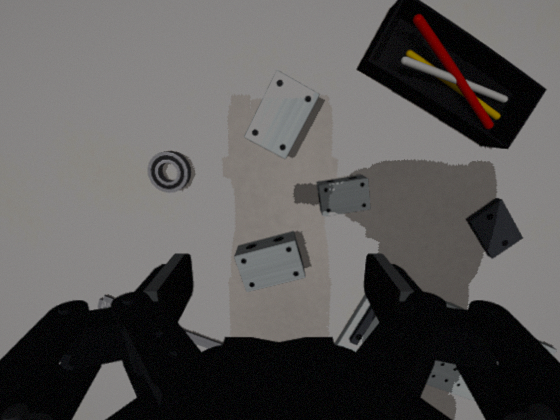

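Wrist A shows the hub bore at (252,68) and the high spacer's centre hole at (328,234). Wrist B shows the plate corners at (181,119), (149,219) and (421,221), the stop bar at (171,177) and the low spacer's holes at (293,36) and (320,71). Wrist C shows the small block, middle (346,196), and the bearing at (171,171).

```bash
cat > m.py <<'E'
from h import *
import json
W={k:json.load(open('w%s.json'%k)) for k in 'ABC'}
r=lambda k,p,z:ray(W[k],p,z)[:,:2]
an=lambda a,b:round(np.degrees(np.arctan2(*(b-a)[::-1])),1)
p=r('A',[(328,234),(313,223),(342,219),(316,248),(344,245)],.025);print('high',p[0],p[1:].mean(0),an(p[1],p[2]),an(p[3],p[4]),an(p[1],p[3]),an(p[2],p[4]))
print('highB',r('B',[(519,299)],.025),'hub',r('A',[(252,68)],.04),'B',r('B',[(492,173)],.04))
p=r('B',[(304,14),(341,64),(308,93),(271,45),(293,36),(320,71)],.012);print('low',p[:4].mean(0),p[4:].mean(0),an(p[0],p[1]),an(p[3],p[2]),an(p[4],p[5]))
p=r('C',[(326,186),(365,181),(329,210),(366,206)],.028);print('block',p.mean(0),an(p[0],p[1]),an(p[2],p[3]),an(p[0],p[2]),p)
print('bearing',r('C',[(171,171),(171.5,171)],.015))
p=r('B',[(181,119),(149,219),(421,221)],.012);print('plateB',p,an(p[0],p[1]),an(p[0],p[2]),(p[1]+p[2])/2)
p=r('A',[(206,133),(172,233)],.012);print('plateA end',p,p.mean(0),an(p[0],p[1]))
p=r('B',[(178,148),(168,207)],.022);print('stop',p,p.mean(0),'C')
# holes of plate by blob: rows in B
g=cv2.imread('pics/wB.png',0)
E
python3 m.py
```

```text
high [ 0.50271305 -0.4115534 ] [ 0.50323659 -0.41238668] -55.6 -57.4 -145.5 -146.2
highB [[ 0.51128609 -0.40686441]] hub [[ 0.63521336 -0.24484391]] B [[ 0.63525437 -0.24356729]]
low [0.65498146 0.01426734] [0.65589677 0.01412065] -114.1 -114.3 -113.6
block [0.60048023 0.22592389] -54.7 -55.8 -142.9 [[0.59937297 0.25416113]
 [0.62664634 0.21567293]
 [0.57509769 0.23582715]
 [0.60080392 0.19803437]]
bearing [[0.52492292 0.43158097]
 [0.52521625 0.43101467]]
plateB [[ 0.52567693  0.11657497]
 [ 0.38926365  0.10908631]
 [ 0.54465675 -0.21475772]] -176.9 -86.7 [ 0.4669602 -0.0528357]
plateA end [[ 0.54828048 -0.22125896]
 [ 0.40933655 -0.22962955]] [ 0.47880852 -0.22544426] -176.6
stop [[0.49403234 0.10445103]
 [0.4200153  0.08953865]] [0.45702382 0.09699484] C
```

{"fn": "drive_tool", "kwargs": {
  "deltas": [
    [[85,0.04,-0.17,0,0,0,0.025],[85,0.04,-0.17,0,0,0,0.025],[85,0.04,-0.17,0,0,0,0.025],[85,0.04,-0.17,0,0,0,0.025],[85,0.04,-0.17,0,0,0,0.011]]
  ]
}}

```text
t: 4.42
eef_pos: [0.6234, 0.0883, 0.4052]
eef_rot: [0.83, 0.558, -0.003, -0.005]
contact_force: [0.6, -0.8, -0.2]
gripper_width: 0.0852
gripper_force: 0.0
```

{"fn": "drive_tool", "kwargs": {
  "deltas": [
    [[85,0.06,-0.15,0,0,0,0],[85,0.06,-0.15,-0.1,0,0,0],[85,0,0,-0.2,0,0,0],[85,0,0,-0.1,0,0,0],[85,0,0,0,0,0,0]]
  ]
}}

```text
t: 5.05
eef_pos: [0.6526, 0.0147, 0.3034]
eef_rot: [0.831, 0.557, -0.005, -0.006]
contact_force: [0.8, -0.4, 0.7]
gripper_width: 0.0851
gripper_force: 0.0
```

```bash
cat > s.py <<'E'
from h import *
from scipy.spatial.transform import Rotation as Ro
s=bot.sense();M=Ro.from_quat(s['eef_rot']).as_matrix()
print(s['eef_pos'].round(4),'yaw_y',np.degrees(np.arctan2(M[1,1],M[0,1])).round(2),'z',M[:,2].round(4),'q',np.degrees(s['q']).round(1),s['t'])
E
python3 s.py; python3 w.py D
```

```text
[0.6526 0.0147 0.3034] yaw_y -22.36 z [-0.015   0.0046 -0.9999] q [  1.2  32.9  13.7  71.7   0.3 113.6] 5.05
[291.5   0.  278.2   0.  291.5 208.9   0.    0.    1. ]
```

View pics/wD.png

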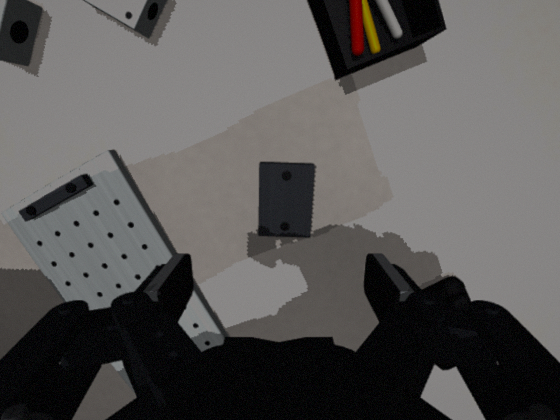

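Wrist D shows the low spacer with its holes at (287,176) and (284,227) and its corners at (260,163), (314,164), (311,237) and (258,233).

```bash
python3 - <<'E'
from h import *
import json
W=json.load(open('wD.json'))
p=ray(W,[(260,163),(314,164),(311,237),(259,233),(287,176),(284.5,227)],.012)[:,:2]
an=lambda a,b:np.degrees(np.arctan2(*(b-a)[::-1])).round(1)
print(p[:4].mean(0),p[4:].mean(0),an(p[5],p[4]),an(p[3],p[0]),an(p[2],p[1]))
p=ray(W,[(112,151),(8,219)],.012)[:,:2];print('plate end',p,p.mean(0))
p=ray(W,[(57,196)],.022)[:,:2];print('stop',p)
E
```

```text
[0.65652315 0.01553569] [0.6557076  0.01415004] 65.3 65.8 67.1
plate end [[0.52803027 0.11792161]
 [0.38992937 0.10392265]] [0.45897982 0.11092213]
stop [[0.46300508 0.10197927]]
```

{"fn": "drive_tool", "kwargs": {
  "deltas": [
    [[85,0.013,0,-0.1,-0.0007,-0.0024,-0.005],[85,0,0,-0.15,0,0,0],[85,0,0,-0.15,0,0,0],[85,0,0,-0.1,0,0,0],[85,0,0,0,0,0,0]]
  ]
}}

```text
t: 5.72
eef_pos: [0.6567, 0.0156, 0.1798]
eef_rot: [0.839, 0.544, 0.001, 0.0]
contact_force: [0.2, -0.0, -0.6]
gripper_width: 0.085
gripper_force: 0.0
```

```bash
python3 s.py
```

```text
[0.6567 0.0156 0.1798] yaw_y -24.09 z [ 2.4e-03  4.0e-04 -1.0e+00] q [  1.4  37.3   2.8  55.3   0.  115.4] 5.725
```

{"fn": "drive_tool", "kwargs": {
  "deltas": [
    [[62,-0.003,-0.003,-0.03,0,0,0],[62,0,0,0,0,0,0],[40,0,0,0,0,0,0],[40,0,0,0,0,0,0],[40,0,0,0,0,0,0]]
  ],
  "newtons": 40
}}

```text
t: 6.35
eef_pos: [0.6563, 0.015, 0.1734]
eef_rot: [0.839, 0.544, 0.002, 0.001]
contact_force: [-2.2, -0.2, 5.8]
gripper_width: 0.0492
gripper_force: 41.5
```

{"fn": "drive_tool", "kwargs": {
  "deltas": [
    [[40,0,0,0,0,0,0],[40,0,0,0,0,0,0],[40,0,0,0,0,0,0]]
  ]
}}

```text
t: 6.72
eef_pos: [0.6564, 0.015, 0.1734]
eef_rot: [0.839, 0.544, 0.002, 0.001]
contact_force: [-3.7, -0.4, 6.8]
gripper_width: 0.0486
gripper_force: 41.5
```

{"fn": "drive_tool", "kwargs": {
  "deltas": [
    [[40,0,0,0.08,0,0,0],[40,0,0,0.12,0,0,0],[40,0,0,0.12,0,0,0],[40,-0.1,0.02,0,0,0,0.025],[40,-0.15,0.03,0,0,0,0.025]]
  ]
}}

```text
t: 7.35
eef_pos: [0.5934, 0.0275, 0.2527]
eef_rot: [0.742, 0.67, 0.002, 0.001]
contact_force: [0.4, 0.2, -3.3]
gripper_width: 0.0489
gripper_force: 43.3
```

{"fn": "drive_tool", "kwargs": {
  "deltas": [
    [[40,-0.15,0.03,0,0,0,0.026],[40,-0.15,0.03,0,0,0,0],[40,-0.15,0.03,0,0,0,0],[40,-0.08,0.004,0,0,0,0],[40,0,0,0,0,0,0]]
  ]
}}

```text
t: 7.98
eef_pos: [0.4601, 0.0511, 0.2528]
eef_rot: [0.686, 0.727, 0.002, 0.0]
contact_force: [1.0, 0.4, -2.0]
gripper_width: 0.049
gripper_force: 43.3
```

```bash
python3 s.py; python3 w.py E
```

```text
[0.4601 0.0511 0.2528] yaw_y 3.31 z [ 0.003  0.002 -1.   ] q [  6.3  12.8 -24.1  53.    0.1  93. ] 7.975
[291.5   0.  278.2   0.  291.5 208.9   0.    0.    1. ]
```

View pics/wE.png

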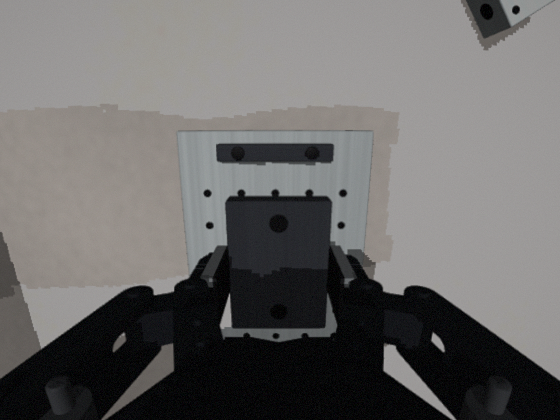

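Wrist E shows the held spacer square to the plate, with its front edge at row 198. The stop bar spans (217–333, 144–162), and the plate's end corners are at (179,131) and (373,130).

```bash
python3 - <<'E'
from h import *
import json
W=json.load(open('wE.json'))
an=lambda a,b:np.degrees(np.arctan2(*(b-a)[::-1])).round(1)
r=lambda p,z:ray(W,p,z)[:,:2]
p=r([(228,198),(330,198),(278,223),(278,312)],.0914);print('spacer',p,p[2:].mean(0),an(p[3],p[2]))
p=r([(179,131),(373,130)],.012);print('plate end',p,p.mean(0),an(p[0],p[1]))
p=r([(217,145),(333,144),(217.5,162),(332,162)],.022);print('stop',p,p.mean(0))
p=r([(207,193),(241,193),(275,193),(309,193),(343,193)],.012);print('holes',p,an(p[0],p[4]))
E
```

```text
spacer [[0.4356161  0.08548649]
 [0.482599   0.08813451]
 [0.45931973 0.07469564]
 [0.46209149 0.02613069]] [0.46070561 0.05041317] 93.3
plate end [[0.38768146 0.11265628]
 [0.52390998 0.12110558]] [0.45579572 0.11688093] 3.5
stop [[0.41659759 0.104912  ]
 [0.49470156 0.11000988]
 [0.41701438 0.09348509]
 [0.49525686 0.09791356]] [0.4558926  0.10158014]
holes [[0.40737102 0.06907103]
 [0.4325041  0.07045744]
 [0.45752545 0.07185744]
 [0.48255704 0.07327759]
 [0.50772067 0.07472503]] 3.2
```

{"fn": "drive_tool", "kwargs": {
  "deltas": [
    [[40,-0.008,0.013,-0.1,0,0,0],[40,0,0,-0.1,0,0,0],[40,0,0,-0.05,0,0,0],[40,0,0,-0.015,0,0,0],[40,0,0,-0.004,0,0,0]]
  ]
}}

```text
t: 8.65
eef_pos: [0.4595, 0.0542, 0.1854]
eef_rot: [0.687, 0.727, 0.002, 0.0]
contact_force: [-4.3, -0.6, 6.5]
gripper_width: 0.0487
gripper_force: 44.3
```

{"fn": "drive_tool", "kwargs": {
  "deltas": [
    [[40,0,0,0,0,0,0],[40,0,0,0,0,0,0]]
  ]
}}

```text
t: 8.9
eef_pos: [0.4594, 0.0543, 0.1854]
eef_rot: [0.687, 0.727, 0.002, 0.001]
contact_force: [0.8, -0.4, -0.2]
gripper_width: 0.0489
gripper_force: 43.6
```

{"fn": "drive_tool", "kwargs": {
  "deltas": [
    [[85,0,0,0,0,0,0],[85,0,0,0,0,0,0],[85,0,0,0.1,0,0,0],[85,0,0,0.15,0,0,0],[85,0,0,0.1,0,0,0]]
  ]
}}

```text
t: 9.52
eef_pos: [0.4593, 0.0543, 0.2741]
eef_rot: [0.687, 0.727, 0.002, 0.001]
contact_force: [0.1, -0.2, 0.2]
gripper_width: 0.085
gripper_force: 0.0
```

{"fn": "drive_tool", "kwargs": {
  "deltas": [
    [[85,0.017,-0.18,0,0,0,0.02],[85,0.017,-0.18,0,0,0,0.02],[85,0.017,-0.18,0,0,0,0.02],[85,0.017,-0.18,0,0,0,0.02],[85,0.017,-0.18,0,0,0,0.005]]
  ]
}}

```text
t: 10.15
eef_pos: [0.4803, -0.1723, 0.2726]
eef_rot: [0.469, 0.883, 0.002, 0.0]
contact_force: [0.4, -0.0, 0.1]
gripper_width: 0.0852
gripper_force: 0.0
```

{"fn": "drive_tool", "kwargs": {
  "deltas": [
    [[85,0.017,-0.19,0,0,0,0],[85,0.017,-0.19,0,0,0,0],[85,0.017,-0.19,0,0,0,0],[85,0.017,-0.19,0,0,0,0],[85,0.017,-0.19,0,0,0,0]]
  ]
}}

```text
t: 10.78
eef_pos: [0.5015, -0.4099, 0.2725]
eef_rot: [0.47, 0.882, 0.002, 0.0]
contact_force: [1.4, 0.1, 1.0]
gripper_width: 0.0851
gripper_force: 0.0
```

{"fn": "drive_tool", "kwargs": {
  "deltas": [
    [[85,0,0,0,0,0,0],[85,0,0,0,0,0,0]]
  ]
}}

```text
t: 11.02
eef_pos: [0.5015, -0.4079, 0.2722]
eef_rot: [0.47, 0.882, 0.002, -0.0]
contact_force: [0.3, 0.2, 0.2]
gripper_width: 0.0847
gripper_force: 0.0
```

```bash
python3 s.py; python3 w.py F
```

```text
[ 0.5015 -0.4079  0.2722] yaw_y 33.87 z [ 9.0e-04  3.6e-03 -1.0e+00] q [-39.2  32.5   8.4  66.1   0.2  17. ] 11.025
[291.5   0.  278.2   0.  291.5 208.9   0.    0.    1. ]
```

View pics/wF.png

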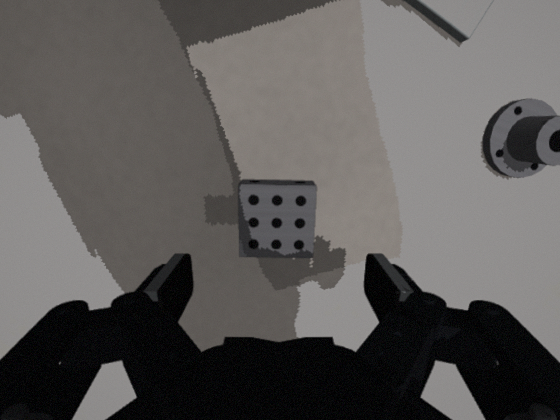

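Wrist F shows the high spacer square to the gripper with its centre hole at (276.5,223). The holes are read off in code next.

```bash
python3 - <<'E'
from h import *
import json
W=json.load(open('wF.json'))
an=lambda a,b:np.degrees(np.arctan2(*(b-a)[::-1])).round(1)
p=ray(W,[(276.5,223),(253,200),(300.5,200.5),(254,245),(299,244)],.025)[:,:2]
print(p[0],p[1:].mean(0),an(p[1],p[2]),an(p[3],p[4]))
print('hubflange',ray(W,[(517,111),(500,153),(534,167),(552,124)],.010).mean(0))
E
```

```text
[ 0.50306153 -0.41204409] [ 0.50307757 -0.41189535] 33.2 35.1
hubflange [ 0.63517084 -0.24383873  0.01      ]
```

{"fn": "drive_tool", "kwargs": {
  "deltas": [
    [[85,0.006,-0.016,-0.13,0,0,0],[85,0,0,-0.13,0,0,0],[85,0,0,-0.1,0,0,0],[85,0,0,-0.022,0,0,0],[70,0,0,0,0,0,0]]
  ],
  "newtons": 60
}}

```text
t: 11.7
eef_pos: [0.5034, -0.4117, 0.1777]
eef_rot: [0.47, 0.883, 0.002, 0.0]
contact_force: [0.6, 0.3, 0.2]
gripper_width: 0.0705
gripper_force: 0.0
```

{"fn": "drive_tool", "kwargs": {
  "deltas": [
    [[50,0,0,0,0,0,0],[50,0,0,0,0,0,0],[50,0,0,0,0,0,0],[50,0,0,0,0,0,0]]
  ]
}}

```text
t: 12.2
eef_pos: [0.5035, -0.4124, 0.1787]
eef_rot: [0.47, 0.883, 0.002, 0.001]
contact_force: [-0.2, 3.0, 7.2]
gripper_width: 0.0586
gripper_force: 66.2
```

{"fn": "drive_tool", "kwargs": {
  "deltas": [
    [[50,0,0,0.08,0,0,0],[50,0,0,0.14,0,0,0],[50,0,0,0.14,0,0,0],[50,-0.02,0.1,0,0,0,-0.02],[50,-0.02,0.16,0,0,0,-0.02]]
  ]
}}

```text
t: 12.82
eef_pos: [0.4929, -0.3472, 0.2678]
eef_rot: [0.579, 0.815, 0.002, 0.001]
contact_force: [0.6, -0.3, -6.1]
gripper_width: 0.0583
gripper_force: 67.6
```

{"fn": "drive_tool", "kwargs": {
  "deltas": [
    [[50,-0.02,0.18,0,0,0,-0.02],[50,-0.02,0.18,0,0,0,-0.02],[50,-0.02,0.18,0,0,0,-0.005],[50,-0.02,0.18,0,0,0,0],[50,-0.018,0.16,0,0,0,0]]
  ]
}}

```text
t: 13.45
eef_pos: [0.4682, -0.1257, 0.2676]
eef_rot: [0.686, 0.727, 0.002, 0.001]
contact_force: [1.0, 0.6, -5.1]
gripper_width: 0.0581
gripper_force: 67.6
```

{"fn": "drive_tool", "kwargs": {
  "deltas": [
    [[50,0,0,0,0,0,0],[50,0,0,0,0,0,0]]
  ]
}}

```text
t: 13.7
eef_pos: [0.4687, -0.1273, 0.2675]
eef_rot: [0.686, 0.727, 0.002, 0.001]
contact_force: [-0.6, -0.5, -6.5]
gripper_width: 0.0588
gripper_force: 67.6
```

```bash
python3 s.py; python3 w.py G
```

```text
[ 0.4687 -0.1273  0.2675] yaw_y 3.31 z [ 0.0035  0.0015 -1.    ] q [-15.2  14.5 -19.5  55.9   0.1  71.5] 13.7
[291.5   0.  278.2   0.  291.5 208.9   0.    0.    1. ]
```

View pics/wG.png

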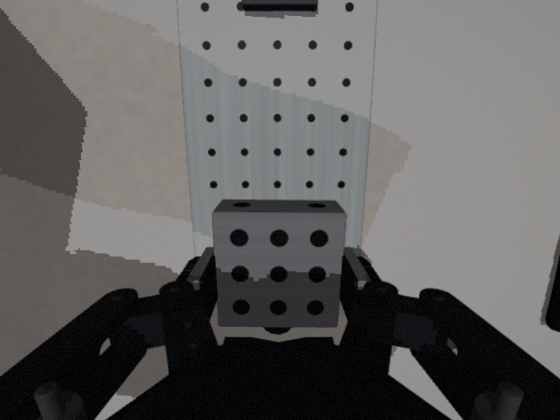

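Wrist G shows the held high spacer with its centre hole at (278.5,274). The plate's middle hole column is at u≈277, and the low spacer's near edge is at row ≈10.

```bash
python3 - <<'E'
from h import *
import json
W=json.load(open('wG.json'))
an=lambda a,b:np.degrees(np.arctan2(*(b-a)[::-1])).round(1)
r=lambda p,z:ray(W,p,z)[:,:2]
p=r([(278.5,274),(239,238),(319,238),(241,307),(316,307)],.1138);print('high',p[0],p[1:].mean(0),an(p[1],p[2]),an(p[3],p[4]))
p=r([(277,45),(277,82),(277,118),(277,152),(277.5,184)],.012);print(p,an(p[4],p[0]))
p=r([(206,45),(348,45),(213.5,184),(341,184)],.012);print(p.mean(0),an(p[0],p[1]))
p=r([(243,10),(318,10)],.012);print('low edge bottom',p); print('top',r([(242,2),(318,2)],.024))
E
```

```text
high [ 0.4695334  -0.12633157] [ 0.46965665 -0.12629294] 3.2 3.1
[[ 0.46193729 -0.00312444]
 [ 0.463336   -0.02788957]
 [ 0.46475383 -0.05302545]
 [ 0.46615673 -0.07792479]
 [ 0.46793554 -0.10257055]] 93.5
[ 0.46486642 -0.05261709] 3.3
low edge bottom [[0.43719083 0.01826643]
 [0.48896888 0.02134798]]
top [[0.43784978 0.01883191]
 [0.48730818 0.02177446]]
```

{"fn": "drive_tool", "kwargs": {
  "deltas": [
    [[50,-0.002,0.008,-0.1,0,0,0],[50,0,0,-0.12,0,0,0],[50,0,0,-0.06,0,0,0],[50,0,0,-0.017,0,0,0],[50,0,0,-0.008,0,0,0]]
  ]
}}

```text
t: 14.38
eef_pos: [0.4685, -0.1256, 0.1912]
eef_rot: [0.687, 0.727, 0.002, 0.001]
contact_force: [1.2, -0.1, -5.2]
gripper_width: 0.0582
gripper_force: 67.5
```

{"fn": "drive_tool", "kwargs": {
  "deltas": [
    [[50,0,0,-0.004,0,0,0],[50,0,0,0,0,0,0]]
  ]
}}

```text
t: 14.62
eef_pos: [0.4684, -0.1254, 0.1907]
eef_rot: [0.687, 0.727, 0.002, 0.001]
contact_force: [-2.5, -0.4, 5.5]
gripper_width: 0.0582
gripper_force: 69.0
```

{"fn": "drive_tool", "kwargs": {
  "deltas": [
    [[85,0,0,0,0,0,0],[85,0,0,0,0,0,0],[85,0,0,0.1,0,0,0],[85,0,0,0.15,0,0,0],[85,0,0,0.11,0,0,0]]
  ]
}}

```text
t: 15.25
eef_pos: [0.4683, -0.1253, 0.2813]
eef_rot: [0.687, 0.727, 0.002, 0.001]
contact_force: [1.5, 0.1, 0.1]
gripper_width: 0.0852
gripper_force: 0.0
```

{"fn": "drive_tool", "kwargs": {
  "deltas": [
    [[85,0.13,-0.095,0,0,0,0],[85,0.13,-0.095,0,0,0,0],[85,0.13,-0.095,0,0,0,0],[85,0.13,-0.095,0,0,0,0],[85,0.14,-0.09,0,0,0,0]]
  ]
}}

```text
t: 15.88
eef_pos: [0.6341, -0.2436, 0.2798]
eef_rot: [0.687, 0.727, 0.002, 0.0]
contact_force: [0.4, 0.2, 0.5]
gripper_width: 0.0852
gripper_force: 0.0
```

{"fn": "drive_tool", "kwargs": {
  "deltas": [
    [[85,0,0,0,0,0,0],[85,0,0,0,0,0,0]]
  ]
}}

```text
t: 16.12
eef_pos: [0.6328, -0.2425, 0.2794]
eef_rot: [0.687, 0.727, 0.002, -0.0]
contact_force: [-1.1, 0.3, -0.3]
gripper_width: 0.085
gripper_force: 0.0
```

```bash
python3 s.py; python3 w.py H; python3 - <<'E'
from h import *
import json
W=json.load(open('wH.json')); P=[(.6352,-.244,.04),(.4690,-.1245,.037)]
print(proj(W,P)); g=cv2.imread('pics/wH.png',0); u,v=proj(W,P)[0].astype(int)
q=g[v-25:v+25,u-25:u+25]; _,_,st,ce=cv2.connectedComponentsWithStats((q<35).astype(np.uint8)); print([(s[4],(c+[u-25,v-25]).round(1),ray(W,c+[u-25,v-25],.04)[0].round(4)) for s,c in zip(st,ce) if s[4]>15])
E
```

```text
[ 0.6328 -0.2425  0.2794] yaw_y 3.28 z [ 0.0021  0.0023 -1.    ] q [-21.   36.   15.6  69.5   0.2  65.7] 16.125
[291.5   0.  278.2   0.  291.5 208.9   0.    0.    1. ]
[[280.28981173 222.71128921]
 [ 49.33215816  42.70130937]]
[(np.int32(2187), array([279.5, 221.5]), array([ 0.6345, -0.243 ,  0.04  ])), (np.int32(299), array([279.7, 222.2]), array([ 0.6347, -0.2436,  0.04  ]))]
```

{"fn": "drive_tool", "kwargs": {
  "deltas": [
    [[85,0.008,-0.004,-0.12,0,0,0],[85,0,0,-0.13,0,0,0],[85,0,0,-0.09,0,0,0],[60,0,0,-0.02,0,0,0],[45,0,0,0,0,0,0]]
  ],
  "newtons": 50
}}

```text
t: 16.8
eef_pos: [0.635, -0.2435, 0.1906]
eef_rot: [0.686, 0.727, 0.002, 0.001]
contact_force: [-0.3, 0.5, 0.4]
gripper_width: 0.0509
gripper_force: 0.0
```

{"fn": "drive_tool", "kwargs": {
  "deltas": [
    [[25,0,0,0,0,0,0],[25,0,0,0,0,0,0],[25,0,0,0,0,0,0],[25,0,0,0,0,0,0],[25,0,0,0,0,0,0]]
  ]
}}

```text
t: 17.42
eef_pos: [0.6354, -0.2438, 0.1914]
eef_rot: [0.687, 0.727, 0.002, 0.001]
contact_force: [-2.9, 1.5, 6.6]
gripper_width: 0.0339
gripper_force: 49.7
```

{"fn": "drive_tool", "kwargs": {
  "deltas": [
    [[25,0,0,0.08,0,0,0],[25,0,0,0.14,0,0,0],[25,0,0,0.1,0,0,0],[25,-0.1,0.12,0,0,0,0],[25,-0.12,0.14,0,0,0,0]]
  ]
}}

```text
t: 18.05
eef_pos: [0.5797, -0.1783, 0.2705]
eef_rot: [0.687, 0.727, 0.002, 0.001]
contact_force: [-0.4, 0.1, -3.7]
gripper_width: 0.034
gripper_force: 51.2
```

{"fn": "drive_tool", "kwargs": {
  "deltas": [
    [[25,-0.12,0.14,0,0,0,0],[25,-0.12,0.14,0,0,0,0],[25,-0.12,0.14,0,0,0,0],[25,-0.106,0.146,0,0,0,0],[25,0,0,0,0,0,0]]
  ]
}}

```text
t: 18.68
eef_pos: [0.462, -0.0355, 0.2705]
eef_rot: [0.686, 0.728, 0.002, 0.0]
contact_force: [-0.3, 0.0, -2.4]
gripper_width: 0.0341
gripper_force: 51.3
```

{"fn": "drive_tool", "kwargs": {
  "deltas": [
    [[25,0,0,0,0,0,0]]
  ]
}}

```text
t: 18.8
eef_pos: [0.464, -0.0373, 0.2705]
eef_rot: [0.686, 0.727, 0.002, 0.001]
contact_force: [0.3, -0.1, -4.4]
gripper_width: 0.034
gripper_force: 51.3
```

```bash
python3 s.py
```

```text
[ 0.464  -0.0373  0.2705] yaw_y 3.31 z [ 0.0043  0.0017 -1.    ] q [ -4.6  12.1 -22.1  55.5   0.1  82.1] 18.8
```

{"fn": "drive_tool", "kwargs": {
  "deltas": [
    [[25,0,0,-0.1,0,0,0],[25,0,0,-0.1,0,0,0],[25,0,0,-0.05,0,0,0],[25,0,0,-0.014,0,0,0],[25,0,0,-0.006,0,0,0]]
  ]
}}

```text
t: 19.42
eef_pos: [0.4637, -0.0375, 0.2033]
eef_rot: [0.687, 0.727, 0.002, 0.0]
contact_force: [-17.1, -0.9, 36.7]
gripper_width: 0.0338
gripper_force: 54.9
```

{"fn": "drive_tool", "kwargs": {
  "deltas": [
    [[25,0,0,-0.004,0,0,0],[25,0,0,0,0,0,0]]
  ]
}}

```text
t: 19.68
eef_pos: [0.4635, -0.0375, 0.2033]
eef_rot: [0.687, 0.727, 0.002, 0.001]
contact_force: [-17.6, -0.5, 35.8]
gripper_width: 0.0337
gripper_force: 55.2
```

{"fn": "drive_tool", "kwargs": {
  "deltas": [
    [[25,0,0,0.006,0,0,0],[85,0,0,0,0,0,0],[85,0,0,0,0,0,0],[85,0,0,0,0,0,0],[85,0,0,0.1,0,0,0]]
  ]
}}

```text
t: 20.3
eef_pos: [0.4629, -0.0372, 0.2267]
eef_rot: [0.687, 0.727, 0.001, -0.001]
contact_force: [0.3, -0.3, 1.0]
gripper_width: 0.0849
gripper_force: 0.0
```

{"fn": "drive_tool", "kwargs": {
  "deltas": [
    [[85,0,0,0.13,0,0,0],[85,0,0,0.13,0,0,0],[85,0.08,0.15,0,0,0,0.022],[85,0.09,0.17,0,0,0,0.022],[85,0.09,0.17,0,0,0,0.022]]
  ]
}}

```text
t: 20.92
eef_pos: [0.5292, 0.0866, 0.2928]
eef_rot: [0.52, 0.854, 0.002, 0.0]
contact_force: [1.3, -0.1, -0.5]
gripper_width: 0.0851
gripper_force: 0.0
```

{"fn": "drive_tool", "kwargs": {
  "deltas": [
    [[85,0.09,0.17,0,0,0,0.022],[85,0.09,0.17,0,0,0,0],[85,0.09,0.17,0,0,0,0],[85,0.018,0.054,0,0,0,0],[85,0,0,0,0,0,0]]
  ]
}}

```text
t: 21.55
eef_pos: [0.6005, 0.2267, 0.2922]
eef_rot: [0.462, 0.887, 0.001, -0.0]
contact_force: [0.7, -0.3, 0.5]
gripper_width: 0.0849
gripper_force: 0.0
```

{"fn": "drive_tool", "kwargs": {
  "deltas": [
    [[85,0,0,0,0,0,0],[85,0,0,0,0,0,0]]
  ]
}}

```text
t: 21.8
eef_pos: [0.6004, 0.2252, 0.293]
eef_rot: [0.463, 0.887, 0.002, -0.0]
contact_force: [-0.1, 0.8, 0.7]
gripper_width: 0.0849
gripper_force: 0.0
```

```bash
python3 s.py; python3 w.py I
```

```text
[0.6004 0.2252 0.293 ] yaw_y 34.9 z [ 0.0014  0.003  -1.    ] q [20.5 31.1  9.3 68.   0.1 75.6] 21.8
[291.5   0.  278.2   0.  291.5 208.9   0.    0.    1. ]
```

View pics/wI.png

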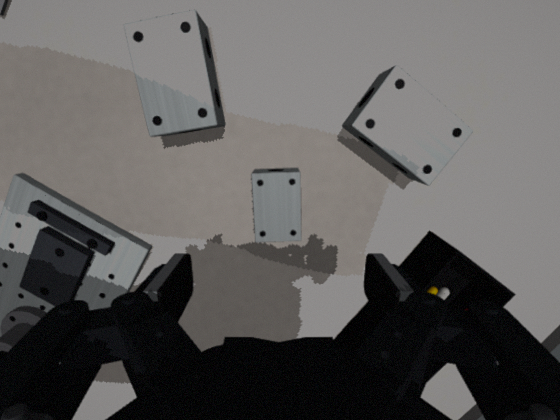

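Wrist I shows the small block, with holes at (261,182), (293,182), (262.5,234) and (294,233), already square to the gripper. The pen box's near corners are at (430,232) and (≈370,300), so I check finger clearance to it.

```bash
python3 - <<'E'
from h import *
import json
W=json.load(open('wI.json'))
an=lambda a,b:np.degrees(np.arctan2(*(b-a)[::-1])).round(1)
p=ray(W,[(261,182),(293,182),(262.5,234),(294,233)],.028)[:,:2];c=p.mean(0);print(c,an(p[0],p[1]),an(p[2],p[3]),an(p[2],p[0]),an(p[3],p[1]))
q=ray(W,[(430,232),(514,295)],.048)[:,:2];a=np.radians(34.9);R=np.array([[np.cos(a),np.sin(a)],[-np.sin(a),np.cos(a)]])
print(q,((q-c)@R.T))
k=q[1]-q[0];print(np.hypot(*k)); n=np.array([k[1],-k[0]])/np.hypot(*k)*.19
print(((q+n-c)@R.T),((q-n-c)@R.T))
C=json.load(open('wC.json'));q=ray(C,[(358,69),(505,148),(546,93),(402,-3)],.048)[:,:2];print('C',q,(q-c)@R.T)
E
```

```text
[0.59892407 0.22719571] 34.8 36.7 125.6 126.7
[[0.70636053 0.28484382]
 [0.81157738 0.28554319]] [[ 0.12109733 -0.01418912]
 [ 0.20779128 -0.07381492]]
0.10521918089232468
[[ 0.01342779 -0.1707371 ]
 [ 0.10012174 -0.2303629 ]] [[0.22876688 0.14235886]
 [0.31546082 0.08273306]]
C [[0.72435465 0.29075905]
 [0.73525746 0.10026411]
 [0.80743372 0.09439004]
 [0.80485633 0.28659019]] [[ 0.13923963 -0.01963299]
 [ 0.03919069 -0.18210577]
 [ 0.09502536 -0.22821875]
 [ 0.20287803 -0.0691108 ]]
```

{"fn": "drive_tool", "kwargs": {
  "deltas": [
    [[85,-0.006,0.008,-0.15,0,0,0.002],[85,0,0,-0.15,0,0,0],[85,0,0,-0.13,0,0,0],[70,0,0,-0.03,0,0,0],[55,0,0,0,0,0,0]]
  ],
  "newtons": 30
}}

```text
t: 22.48
eef_pos: [0.5992, 0.228, 0.1784]
eef_rot: [0.457, 0.89, 0.002, -0.0]
contact_force: [0.4, 0.2, -0.1]
gripper_width: 0.0554
gripper_force: 0.0
```

{"fn": "drive_tool", "kwargs": {
  "deltas": [
    [[30,0,0,0,0,0,0],[30,0,0,0,0,0,0],[30,0,0,0,0,0,0],[30,0,0,0,0,0,0],[30,0,0,0,0,0,0]]
  ]
}}

```text
t: 23.1
eef_pos: [0.5997, 0.2284, 0.1794]
eef_rot: [0.456, 0.89, 0.003, 0.001]
contact_force: [-1.1, -0.9, 7.0]
gripper_width: 0.0397
gripper_force: 31.4
```

```bash
python3 s.py
```

```text
[0.5997 0.2284 0.1794] yaw_y 35.68 z [ 0.0036  0.0038 -1.    ] q [20.8 35.6 -0.3 53.8  0.1 75.1] 23.1
```

{"fn": "drive_tool", "kwargs": {
  "deltas": [
    [[30,0,0,0.08,0,0,0],[30,0,0,0.14,0,0,0],[30,0,0,0.14,0,0,0],[30,-0.1,-0.12,0,0,0,-0.02],[30,-0.12,-0.15,0,0,0,-0.025]]
  ]
}}

```text
t: 23.72
eef_pos: [0.5438, 0.1605, 0.2688]
eef_rot: [0.579, 0.815, 0.003, 0.001]
contact_force: [0.3, -1.5, -1.1]
gripper_width: 0.0394
gripper_force: 31.0
```

{"fn": "drive_tool", "kwargs": {
  "deltas": [
    [[30,-0.12,-0.15,0,0,0,-0.025],[30,-0.12,-0.15,0,0,0,-0.02],[30,-0.099,-0.126,0,0,0,0],[30,0,0,0,0,0,0],[30,0,0,0,0,0,0]]
  ]
}}

```text
t: 24.35
eef_pos: [0.4598, 0.0544, 0.2685]
eef_rot: [0.687, 0.727, 0.002, 0.001]
contact_force: [-0.3, 0.6, -2.6]
gripper_width: 0.0394
gripper_force: 31.1
```

```bash
python3 s.py; python3 w.py J
```

```text
[0.4598 0.0544 0.2685] yaw_y 3.27 z [ 0.0044  0.0023 -1.    ] q [  6.7  11.9 -22.7  55.1   0.1  93.4] 24.35
[291.5   0.  278.2   0.  291.5 208.9   0.    0.    1. ]
```

View pics/wJ.png

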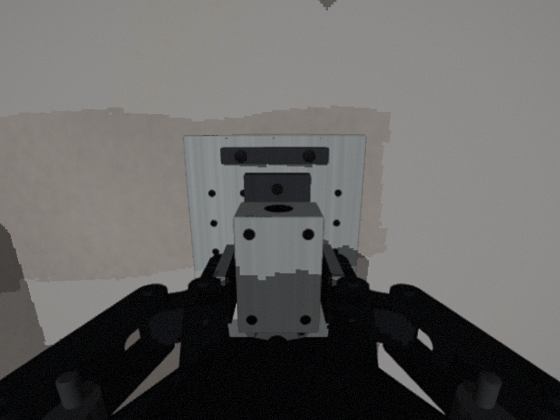

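Wrist J shows the low spacer, with a hole at (277.5,189) and its front edge at u 244–311, row 174. The held block's holes are at (249,234), (308.5,234), (252,320) and (306,320).

```bash
python3 - <<'E'
from h import *
import json
W=json.load(open('wJ.json')); d=np.array([-.0576,.9983])
r=lambda p,z:ray(W,p,z)[:,:2]
p=r([(249,234),(308.5,234),(252,320),(306,320)],.1171);print('block',p.mean(0))
print('low by hole',r([(277.5,189)],.024)-.0243*d,'by edge',r([(244,174),(311,174)],.024).mean(0)-.035*d)
p=r([(221,149),(328,149),(222,164),(328,164)],.022);print('stop',p.mean(0))
E
```

```text
block [0.46103271 0.05404224]
low by hole [[0.46075576 0.05330212]] by edge [0.46075529 0.05388901]
stop [0.45603557 0.1013338 ]
```

{"fn": "drive_tool", "kwargs": {
  "deltas": [
    [[30,0,0,-0.1,0,0,0],[30,0,0,-0.09,0,0,0],[30,0,0,-0.05,0,0,0],[30,0,0,-0.012,0,0,0],[30,0,0,-0.006,0,0,0]]
  ]
}}

```text
t: 25.02
eef_pos: [0.4597, 0.0545, 0.2036]
eef_rot: [0.686, 0.727, 0.002, 0.0]
contact_force: [-0.1, 0.7, -1.4]
gripper_width: 0.0395
gripper_force: 31.1
```

{"fn": "drive_tool", "kwargs": {
  "deltas": [
    [[30,0,0,-0.004,0,0,0],[30,0,0,0,0,0,0]]
  ]
}}

```text
t: 25.28
eef_pos: [0.4596, 0.0544, 0.2034]
eef_rot: [0.687, 0.727, 0.002, 0.001]
contact_force: [-5.6, 0.5, 12.8]
gripper_width: 0.0392
gripper_force: 32.8
```

{"fn": "drive_tool", "kwargs": {
  "deltas": [
    [[85,0,0,0.002,0,0,0],[85,0,0,0,0,0,0],[85,0,0,0.1,0,0,0],[85,0,0,0.15,0,0,0],[85,0,0,0.12,0,0,0]]
  ]
}}

```text
t: 25.9
eef_pos: [0.4594, 0.0542, 0.2967]
eef_rot: [0.687, 0.727, 0.002, 0.001]
contact_force: [-0.4, -0.0, 0.4]
gripper_width: 0.0852
gripper_force: 0.0
```

{"fn": "drive_tool", "kwargs": {
  "deltas": [
    [[85,0.029,0.16,0,0,0,0],[85,0.029,0.17,0,0,0,0],[85,0.029,0.17,0,0,0,0],[85,0.029,0.17,0,0,0,0],[85,0.029,0.17,0,0,0,0]]
  ]
}}

```text
t: 26.52
eef_pos: [0.4957, 0.2657, 0.2953]
eef_rot: [0.687, 0.727, 0.002, 0.0]
contact_force: [1.2, -0.8, 0.3]
gripper_width: 0.0848
gripper_force: 0.0
```

{"fn": "drive_tool", "kwargs": {
  "deltas": [
    [[85,0.029,0.17,0,0,0,0],[85,0.029,0.17,0,0,0,0],[85,0.029,0.17,0,0,0,0],[85,0.029,0.16,0,0,0,0],[85,0,0,0,0,0,0]]
  ]
}}

```text
t: 27.15
eef_pos: [0.5244, 0.4341, 0.2943]
eef_rot: [0.686, 0.728, 0.002, 0.0]
contact_force: [0.4, 0.4, -0.4]
gripper_width: 0.0851
gripper_force: 0.0
```

{"fn": "drive_tool", "kwargs": {
  "deltas": [
    [[85,0,0,0,0,0,0],[85,0,0,0,0,0,0]]
  ]
}}

```text
t: 27.4
eef_pos: [0.5247, 0.4309, 0.2955]
eef_rot: [0.687, 0.727, 0.002, 0.0]
contact_force: [-0.1, -0.3, 0.5]
gripper_width: 0.0852
gripper_force: 0.0
```

```bash
python3 s.py; python3 w.py K; python3 - <<'E'
from h import *
import json
W=json.load(open('wK.json')); u,v=proj(W,[(.525,.4315,.015)])[0].astype(int); print(u,v)
g=cv2.imread('pics/wK.png',0); x,y=u-60,v-60; q=g[y:y+120,x:x+120]
bg=np.median(q);print('bg',bg)
for r in q[::4,::4]: print(' '.join('%3d'%a for a in r))
D=json.load(open('cam0.json'));print('caliper',ray(D['side'],[(375,280),(393,345),(418,359),(396,362)],.006)[:,:2].round(3).tolist())
E
```

```text
[0.5247 0.4309 0.2955] yaw_y 3.24 z [ 0.0027  0.0019 -1.    ] q [ 39.4  35.8  17.5  71.5  -0.  126.2] 27.4
[291.5   0.  278.2   0.  291.5 208.9   0.    0.    1. ]
277 205
bg 112.0
128 129 129 129 128 127 123 118 111 108 110 112 112 112 113 111 112 111 114 112 116 114 116 117 116 118 116 116 120 115
127 128 126 126 126 122 112 111 112 111 106 111 111 113 112 113 110 113 115 113 113 115 117 118 116 115 114 116 117 119
128 127 126 127 121 111 112 109 110 111 110 110 111 112 110 111 112 111 114 115 114 115 118 118 116 115 116 114 115 116
127 127 128 125 109 108 109 111 111 110 111 112 111 113 111 112 112 113 115 117 117 117 116 115 114 115 117 118 116 118
125 127 127 111 110 110 109 114 113 109 109 113 113 110 115 114 113 115 113 114 114 115 116 115 113 115 118 116 117 119
126 129 126 112 109 108 108 109 110 111 112 111 112 109 111 113 113 111 111 114 111 114 116 116 116 115 117 117 117 116
125 113 112 110 109 112 109 111 109 112 111 112 114 108 110 113 114 112 113 113 114 113 115 116 116 114 118 114 115 118
114 110 109 109 111 107 111 110 111 114 114  76  57  74  74  73  50  55 114 115 
[... 2051 characters left out ...]
 117 115 119 117 115 114  64
113  80  83  90 104  62  62  62  79 112  86  85  85  98 116 118 116  64  64  60  59  59  59  60  87 115 116  60  62  73
110  60  61  61  80  61  62  63  62  61  61  62  59  62  61  61  61  61  62  62  60  62  61  61  64  61  59  60  59  79
111  63  61  60  62  61  59  61  60  58  62  59  60  61  59  64  63  60  62  60  60  64  62  63  63  65  58  74  80  80
112  62  62  62  60  62  61  61  80  59  62  65  72  64  60  60  59  62  62  62  61  63  63  61  59  69  78  78  78  78
119  61  63  64  61  62  60  60  82  63  61  61  58  60  62  61  61  62  62  59  57  62  60  64  82  82  79  80  82  81
caliper [[0.304, 0.24], [0.287, 0.418], [0.248, 0.447], [0.286, 0.456]]
```

Code on the new wrist image puts the bearing centre at pixel ≈(274,201), i.e. world ≈(0.5224, 0.4348). The caliper is well clear.

{"fn": "drive_tool", "kwargs": {
  "deltas": [
    [[85,-0.009,0.016,-0.15,0,0,0],[85,0,0,-0.15,0,0,0],[85,0,0,-0.12,0,0,0],[75,0,0,-0.06,0,0,0],[65,0,0,0,0,0,0]]
  ],
  "newtons": 30
}}

```text
t: 28.08
eef_pos: [0.5222, 0.4353, 0.1749]
eef_rot: [0.687, 0.727, 0.001, 0.0]
contact_force: [0.3, -0.7, 0.4]
gripper_width: 0.0651
gripper_force: 0.0
```

{"fn": "drive_tool", "kwargs": {
  "deltas": [
    [[40,0,0,0,0,0,0],[40,0,0,0,0,0,0],[40,0,0,0,0,0,0],[40,0,0,0,0,0,0],[40,0,0,0,0,0,0]]
  ]
}}

```text
t: 28.7
eef_pos: [0.5228, 0.436, 0.1769]
eef_rot: [0.687, 0.727, 0.003, 0.001]
contact_force: [0.2, -2.7, 7.6]
gripper_width: 0.0505
gripper_force: 32.0
```

```bash
python3 s.py
```

```text
[0.5228 0.436  0.1769] yaw_y 3.28 z [ 0.0046  0.0033 -1.    ] q [ 39.8  40.    7.3  56.9  -0.  126.6] 28.7
```

{"fn": "drive_tool", "kwargs": {
  "deltas": [
    [[40,0,0,0.1,0,0,0],[40,0,0,0.16,0,0,0],[40,0,0,0.14,0,0,0],[40,-0.018,-0.12,0,0,0,0],[40,-0.02,-0.17,0,0,0,0]]
  ]
}}

```text
t: 29.32
eef_pos: [0.5128, 0.3632, 0.2762]
eef_rot: [0.686, 0.728, 0.003, 0.0]
contact_force: [1.0, -1.0, -1.1]
gripper_width: 0.0506
gripper_force: 32.0
```

{"fn": "drive_tool", "kwargs": {
  "deltas": [
    [[40,-0.02,-0.18,0,0,0,0],[40,-0.02,-0.18,0,0,0,0],[40,-0.02,-0.18,0,0,0,0],[40,-0.02,-0.18,0,0,0,0],[40,-0.02,-0.18,0,0,0,0]]
  ]
}}

```text
t: 29.95
eef_pos: [0.4877, 0.1369, 0.2761]
eef_rot: [0.687, 0.727, 0.002, 0.001]
contact_force: [1.1, 0.1, -1.2]
gripper_width: 0.0501
gripper_force: 32.0
```

{"fn": "drive_tool", "kwargs": {
  "deltas": [
    [[40,-0.02,-0.18,0,0,0,0],[40,-0.02,-0.18,0,0,0,0],[40,-0.02,-0.18,0,0,0,0],[40,-0.02,-0.18,0,0,0,0],[40,0,-0.18,0,0,0,0]]
  ]
}}

```text
t: 30.58
eef_pos: [0.4676, -0.0882, 0.2761]
eef_rot: [0.687, 0.727, 0.002, 0.001]
contact_force: [0.9, 0.8, -1.5]
gripper_width: 0.0506
gripper_force: 31.9
```

{"fn": "drive_tool", "kwargs": {
  "deltas": [
    [[40,0,-0.15,0,0,0,0],[40,0,0,0,0,0,0],[40,0,0,0,0,0,0]]
  ]
}}

```text
t: 30.95
eef_pos: [0.4679, -0.124, 0.2756]
eef_rot: [0.687, 0.727, 0.002, 0.001]
contact_force: [-0.4, 1.0, -1.4]
gripper_width: 0.0504
gripper_force: 31.9
```

```bash
python3 s.py; python3 w.py L; python3 - <<'E'
from h import *
import json
W=json.load(open('wL.json')); s=bot.sense(); z=s['eef_pos'][2]-.1769+.015
u,v=proj(W,[(*s['eef_pos'][:2],z)])[0].astype(int); print(u,v,z)
g=cv2.imread('pics/wL.png',0); x,y=u-72,v-72; q=g[y:y+144,x:x+144]
for r in q[::5,::5]: print(' '.join('%3d'%a for a in r))
E
```

```text
[ 0.4679 -0.124   0.2756] yaw_y 3.26 z [ 0.0034  0.0021 -1.    ] q [-14.9  13.9 -18.9  57.    0.2  71.8] 30.95
[291.5   0.  278.2   0.  291.5 208.9   0.    0.    1. ]
276 267 0.11363688824071876
132 135 132 132 132 138 132  99  97  76  23  53  95  96  74  12  70  95  99  66   4  84  97  95 135 134 132 130 133
132 136 135 133 133 136 136  91  93  74  12  40  94  96  48  11  59  93  96  21  15  66  96  92 135 133 134 130 133
132 137 134 133 131 135 135  96  94  93  97  94  95  97  94  95  96  95  96  96  96  96  95  91 135 135 133 130 131
133 134 133 133 134 136 134  93  91  94  95  94  94  94  94  95  87  96  97  94  94  95  93 106 135 132 133 131 132
133 135 128  10 131 137 136  97  95  93  81  71  48  48  48  46  46  47  41  70  93  97  96 105 135 136 107  12 132
132 135 136 115 134 135 133  95  97  71  46  46  58  87  89  89  91  71  42  44  40  93  94 107 136 136 135 122 132
133 135 135 134 134 135 134  97  59  43  83  94  90  90  93  91  89  89  88  86  74  40  79 112 136 137 133 129 131
136 134 134 135 136 135 133  81  53  90  89  92  53  16  13   9  12  23  67  87  89  87  38 1
[... 1758 characters left out ...]
   9
  7   7   2   5  95  91  91  94  92  92  92  87  45  49  47  49  47  46  54  93  93  86  90  87  92  92  57   2  11
  7  13   3  10  92  91  94  94  91  93  95  96  12  14  12   0   4   4  26 101  98  99 102  99  99 101 100   6   1
  5  15  11  60  93  92  91  97  94  95  95  97   0   4   2   3   7   1  75  99  99 101 100  99 100 100 101   0  11
 13   9   5  77  91  92  92  95  95  95  93  99  89  12   5   3  11   1 101  94  99  97 101  99  99 100 102  22   4
  6   9   1  38  93  94  94  92  95  95  96  96  95  99  27  10  63  99  97  98  96 100  99 100 101 100  99   0   7
  9   2   7   5  96  89  94  93  94  98  95  95  98  97  96  95  98  98  99  98  97  99 100  97  99  99  98   4  12
```

```bash
python3 - <<'E'
from h import *
import json
W=json.load(open('wL.json'));z=.1136
print('bearing',ray(W,[(280,266)],z))
g=cv2.imread('pics/wL.png',0);_,_,st,ce=cv2.connectedComponentsWithStats((g[175:215,235:325]<45).astype(np.uint8))
for s,c in zip(st,ce):
    if 15<s[4]<300: print(s[4],c+[235,175],ray(W,c+[235,175],.037)[0])
print('predicted spacer far-middle hole y if centre -.1244 pitch?',ray(W,[(279,270)],.037))
E
```

```text
bearing [[ 0.46944344 -0.1229695   0.1136    ]]
31 [255.25806452 178.80645161] [ 0.45064962 -0.09317089  0.037     ]
36 [302.52777778 179.05555556] [ 0.48466097 -0.09145463  0.037     ]
85 [254.37647059 197.62352941] [ 0.45050921 -0.10710638  0.037     ]
86 [279.        197.8255814] [ 0.46852213 -0.10626235  0.037     ]
84 [303.39285714 198.20238095] [ 0.48639722 -0.10555083  0.037     ]
predicted spacer far-middle hole y if centre -.1244 pitch? [[ 0.47185373 -0.16445594  0.037     ]]
```

Held bearing at (0.4694, −0.1230) over the spacer middle at (0.4695, −0.1243), so I lower it.

{"fn": "drive_tool", "kwargs": {
  "deltas": [
    [[40,0,-0.005,-0.1,0,0,0],[40,0,0,-0.08,0,0,0],[40,0,0,-0.045,0,0,0],[40,0,0,-0.014,0,0,0],[40,0,0,-0.006,0,0,0]]
  ]
}}

```text
t: 31.62
eef_pos: [0.4681, -0.1253, 0.2143]
eef_rot: [0.686, 0.727, 0.002, 0.001]
contact_force: [0.7, 0.4, -1.1]
gripper_width: 0.0506
gripper_force: 31.9
```

{"fn": "drive_tool", "kwargs": {
  "deltas": [
    [[40,0,0,-0.005,0,0,0],[40,0,0,0,0,0,0]]
  ]
}}

```text
t: 31.88
eef_pos: [0.4681, -0.1255, 0.2138]
eef_rot: [0.687, 0.727, 0.002, 0.001]
contact_force: [-5.0, 2.0, 12.7]
gripper_width: 0.0503
gripper_force: 33.1
```

{"fn": "drive_tool", "kwargs": {
  "deltas": [
    [[85,0,0,0.002,0,0,0],[85,0,0,0,0,0,0],[85,0,0,0.1,0,0,0],[85,0,0,0.2,0,0,0],[85,0,0,0.2,0,0,0]]
  ]
}}

```text
t: 32.5
eef_pos: [0.4676, -0.1255, 0.3397]
eef_rot: [0.687, 0.727, 0.002, 0.0]
contact_force: [0.6, -1.0, 0.2]
gripper_width: 0.0851
gripper_force: 0.0
```

{"fn": "drive_tool", "kwargs": {
  "deltas": [
    [[85,0,0,0.15,0,0,0],[85,0,-0.12,0.1,0,0,0],[85,0,-0.12,0,0,0,0],[85,0,0,0,0,0,0],[85,0,0,0,0,0,0]]
  ]
}}

```text
t: 33.12
eef_pos: [0.4677, -0.1853, 0.4005]
eef_rot: [0.687, 0.727, 0.002, 0.0]
contact_force: [-0.1, 0.5, -0.2]
gripper_width: 0.0853
gripper_force: 0.0
```

```bash
python3 s.py; python3 w.py M; python3 - <<'E'
from h import *
import json
W=json.load(open('wM.json'))
d=np.array([-.0576,.9983])
P={'blockholes':(.4605,.0540,.052),'hub':(.4640,-.0373,.052),'bearing':(.4695,-.1243,.052)}
g=cv2.imread('pics/wM.png',0)
for n,p in P.items():
    u,v=proj(W,[p])[0].astype(int);x,y=max(u-40,0),max(v-40,0);q=g[y:y+80,x:x+80]
    _,_,st,ce=cv2.connectedComponentsWithStats((q<40).astype(np.uint8))
    print(n,(u,v),[(int(s[4]),(c+[x,y]).round(1).tolist(),ray(W,c+[x,y],.052)[0][:2].round(4).tolist()) for s,c in list(zip(st,ce))[1:] if s[4]>7])
S=cams.capture('scene')['frame'];b0=cv2.cvtColor(cv2.imread('pics/scene0.png'),cv2.COLOR_BGR2RGB)
df=np.abs(S.astype(int)-b0).max(2)
for n,(x,y,w,h) in {'mouse':(250,270,52,38),'pen':(352,206,72,52),'caliper':(288,142,54,26)}.items(): print(n,(df[y:y+h,x:x+w]>40).mean().round(3))
E
```

```text
[ 0.4677 -0.1853  0.4005] yaw_y 3.26 z [ 0.0024  0.0023 -1.    ] q [-21.7  12.6  -2.1  75.2   0.2  65.1] 33.125
[291.5   0.  278.2   0.  291.5 208.9   0.    0.    1. ]
blockholes (np.int64(283), np.int64(-55)) [(45, [283.0, 0.0], [0.4629, 0.0046]), (10, [258.5, 22.5], [0.44, -0.0171]), (12, [303.5, 22.5], [0.4842, -0.0145]), (14, [262.7, 40.5], [0.4449, -0.0334]), (156, [283.1, 45.7], [0.4655, -0.0371]), (144, [282.2, 65.4], [0.4657, -0.0557]), (17, [301.5, 65.6], [0.4852, -0.0547]), (13, [271.1, 73.8], [0.4549, -0.0643])]
hub (np.int64(281), np.int64(45)) [(10, [258.5, 22.5], [0.44, -0.0171]), (12, [303.5, 22.5], [0.4842, -0.0145]), (14, [262.7, 40.5], [0.4449, -0.0334]), (156, [283.1, 45.7], [0.4655, -0.0371]), (144, [282.2, 65.4], [0.4657, -0.0557]), (17, [301.5, 65.6], [0.4852, -0.0547]), (13, [271.1, 73.8], [0.4549, -0.0643])]
bearing (np.int64(281), np.int64(134)) [(14, [264.4, 116.4], [0.4501, -0.1065]), (16, [299.2, 116.8], [0.4864, -0.1048]), (444, [281.5, 135.3], [0.4691, -0.1249]), (32, [281.5, 134.5], [0.469, -0.124])]
mouse 0.0
pen 0.009
caliper 0.0
```

{"fn": "drive_tool", "kwargs": {
  "deltas": [
    [[85,0,0.17,0,0,0,0],[85,0,0.17,0,0,0,0],[85,0,0.17,0,0,0,0],[85,0,0.17,0,0,0,0],[85,0,0,0,0,0,0]]
  ]
}}

```text
t: 33.85
eef_pos: [0.4675, -0.0128, 0.4007]
eef_rot: [0.685, 0.729, 0.002, 0.0]
contact_force: [-0.1, 0.3, 0.1]
gripper_width: 0.0853
gripper_force: 0.0
```

{"fn": "drive_tool", "kwargs": {
  "deltas": [
    [[85,0,0,0,0,0,0],[85,0,0,0,0,0,0]]
  ]
}}

```text
t: 34.1
eef_pos: [0.4678, -0.0161, 0.4007]
eef_rot: [0.687, 0.727, 0.002, 0.0]
contact_force: [-0.1, -0.2, 0.3]
gripper_width: 0.085
gripper_force: 0.0
```

```bash
python3 s.py; python3 w.py N; python3 - <<'E'
from h import *
import json
W=json.load(open('wN.json'))
g=cv2.imread('pics/wN.png',0)
u,v=proj(W,[(.4607,.054,.052)])[0].astype(int);x,y=u-45,v-50;q=g[y:y+100,x:x+90]
_,_,st,ce=cv2.connectedComponentsWithStats((q<60).astype(np.uint8))
print((u,v),[(int(s[4]),(c+[x,y]).round(1).tolist(),ray(W,c+[x,y],.052)[0][:2].round(4).tolist()) for s,c in list(zip(st,ce))[1:] if s[4]>5])
E
```

```text
[ 0.4678 -0.0161  0.4007] yaw_y 3.24 z [ 0.0026  0.0018 -1.    ] q [-2.   8.4 -7.2 74.3  0.1 84.8] 34.1
[291.5   0.  278.2   0.  291.5 208.9   0.    0.    1. ]
(np.int64(273), np.int64(125)) [(839, [272.5, 82.5], [0.4569, 0.0964]), (446, [272.5, 136.2], [0.4597, 0.0427]), (13, [261.4, 103.4], [0.4465, 0.0754]), (13, [286.4, 103.4], [0.4724, 0.0768]), (13, [315.2, 109.8], [0.5028, 0.0721]), (12, [229.7, 110.1], [0.4137, 0.067]), (14, [230.5, 131.7], [0.415, 0.045]), (12, [314.5, 131.5], [0.5039, 0.0501]), (13, [261.6, 146.4], [0.4486, 0.0314]), (13, [286.4, 146.4], [0.4751, 0.0329]), (11, [231.4, 153.1], [0.4163, 0.0226]), (11, [313.9, 152.6], [0.5052, 0.028]), (11, [232.4, 173.1], [0.4178, 0.001]), (10, [252.5, 173.2], [0.4399, 0.002]), (10, [272.8, 173.0], [0.4621, 0.0034]), (9, [293.0, 173.0], [0.4842, 0.0047]), (11, [313.4, 173.1], [0.5065, 0.0058])]
```

The block's top holes centre at (0.4607, 0.0541), square to the plate and in the middle of its spacer. The hub and bearing checked out too, so I'm handing in.

```bash
python3 -c "
from bench import workorder; print(workorder.finish_job())"
```

```text
the job is handed in; nothing more can be done
None
```

I handed the job in with the row complete from the stop bar: block on the low spacer, then the hub, then the bearing on the high spacer. My last camera checks put everything within tolerance and showed the mouse, caliper and pen box unmoved; the hand-in returned no verdict.

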